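# Load the blue jar in the jar mixer

## Task

Load the blue glaze jar that stands in front of the green drawer chest into the bench jar mixer: raise the mixer's clear guard all the way up by its red knob, set the blue jar down gently and upright inside the low steel ring while the guard stands open, then lower the guard fully closed over it and let go.

Things in the scene. Friction and masses are not known exactly. Their poses are not given: they have to be found in the camera images.
- jar_cobalt_mid (a point): Centre of the blue jar with a black lid (a red-brown jar with a white lid and a wooden stamp stand near it and are not wanted; another blue jar far off by the lamp is part of the room). It is round, 66 mm tall, body 52 mm and lid 48 mm in diameter. The point is half-way up, 33 mm above its foot; z up the jar.
- nest (a point): Centre of the mixer's nest floor, where the jar stands: a black rubber disc 26 mm above the bench, in a steel ring of 74 mm inner, 84 mm outer diameter, 6 mm higher. x: level, from nest to the blue motor housing (105 mm tall, from x = 95 mm back); y along the guard's hinge; z up. Hinge axis at x = 90 mm, 89 mm above this point. Grey base 160 mm wide, x = -85 to 160 mm, top 20 mm over the bench.
- guard_knob (a point): Centre of the red knob at the guard's front: a lying cylinder 26 mm thick, 30 mm long along the nest's y, 175 mm from the hinge axis, free all round but for a 10 mm stalk. Its flat ends can be pinched along y from above at any angle; it can turn in the grip. The guard: clear plate 135 x 148 mm, 18 mm yellow rim below; when shut it passes over a jar in the nest without touching.
- guard (a joint): Guard angle, rad: 0 shut (level, on its stop), growing as the front swings up and back; 1.57 upright, 1.75 its upper stop. The hinge is stiff by friction: the guard stays where it is left and takes 1 to 3 N at the knob to move. Count it all the way up beyond 1.25, fully closed below 0.06.
There are look-alikes about, which are no part of the job. Leave any orange or turquoise look-alike of the part that bears jar_cobalt_mid alone.

How it is judged:
On the way, in this order (a step that is already met when the one before it is completed fails the run):
1. the guard is raised all the way (value of joint guard above 1.25 rad), for 0.2 s.
2. the blue jar stands in the nest with the guard up (value of joint guard above 1.25 rad and horizontal distance between jar_cobalt_mid and nest below 0.015 m and z of jar_cobalt_mid in the frame of nest below 0.038 m and angle between jar_cobalt_mid's own z axis and vertical below 0.15 rad), for 0.2 s.
At the end, for the whole second after the job is handed in: The blue jar stands upright (within 0.15 rad) on the nest's floor inside the steel ring (centre within 15 mm, height within 5 mm) and the guard is shut (under 0.06 rad) (value of joint guard below 0.06 rad and horizontal distance between jar_cobalt_mid and nest below 0.015 m and z of jar_cobalt_mid in the frame of nest between 0.028 and 0.038 m and angle between jar_cobalt_mid's own z axis and vertical below 0.15 rad); the robot touches nothing.
It fails at once if the blue jar is dropped or slammed into the nest (faster than 0.6 m/s near it) (horizontal distance between jar_cobalt_mid and nest below 0.03 m and z of jar_cobalt_mid in the frame of nest below 0.06 m and linear speed of jar_cobalt above 0.6 m/s).
It fails at once if the blue jar is tipped over (angle between jar_cobalt_mid's own z axis and vertical above 0.8 rad).
It also fails if it takes over 67 s, if anything falls off the work surface, if the arm or the gripper's body presses on something with over 40 N, if the wrist force passes 120 N, or if a joint passes its speed limit or range.

## Robot

A 7-joint arm with a two-finger parallel gripper is mounted at the origin on a cart in front of the work surface, level with it; the furniture and walls round the work are solid. World frame = base frame: x ahead of the robot, y to its left, z up, the work surface at z = 0. Lengths are in m, angles in rad, forces in N, time in s.
With the tool pointing down it reaches from about 0.4 to 0.85 m from the base axis. Payload 4.5 kg.
Tool frame: the origin (TCP) lies at the very end of the fingers, on their centre line; the grasp point (between the pads) lies 19 mm behind it; z points along the fingers, y is the line along which they close (so a half turn about z gives the same grasp; the last joint's range is limited). The gripper opens to 88 mm and grips with 3 to 60 N. Pads are 18 mm wide; open, the fingers measure 123 mm over their backs; the gripper's body (75 mm by 187 mm) begins 45 mm behind the grasp point.
Start: joints at [-1.151, 0.689, -0.195, 1.565, 0.157, 0.902, -0.215], TCP at [0.235, 0.579, 0.21] pointing down, gripper open.
Joint ranges: [-3.01, 3.01], [-0.46, 2.08], [-1.47, 1.51], [0.13, 2.56], [-1, 4.14], [0.04, 2.09], [-2.66, 2.66]. Speed limits (rad/s): [2.57, 2.57, 3.14, 3.14, 3.14, 3.14, 3.14].

## Interface

Orientations are given as a unit quaternion [x, y, z, w].
In Python, from plant import r gives the robot as it stands. The module is installed in compiled form; this text tells all that it offers.
- The arm moves only by the tool step_arm, never from a script. Its argument "increments" is a list of rows, each a list of 2 entries, a list of its own where there are three numbers: the shift along the world's x, y, z in cm, then the turn, a rotation vector about the world's x, y, z in degrees. A call has exactly 10 rows; each row shifts and turns the commanded pose from where the row before left it; what a row does not reach is not made up. A row lasts 1/10 s, in which the tool goes at most 50 mm and 8.59 degrees, less where a joint would pass 70% of its speed; a pose out of reach is approached as far as the arm can. A call is refused whole if a number of a shift passes 5 or a number of a turn 8.59, either way. A call with a gripper value outside its range is refused whole. "fingers" is the opening, from 0 (shut) to 1 (fully open), set as the call begins (left out, the last holds). The fingers move at their own pace and stop on an object; "grip_force" is the grip in N (left out, the last holds). Time passes only in rows, so rows that do not move let the fingers close, or fill a call up. It gives the time, the measured TCP pose, the force, the opening and the grip force at its end, in the units of the state.
- r.get_state(): the state, without advancing time (a new reading comes with each control period).
- r.snapshot(name): name is "side" or "top" or "wrist"; returns (picture, depth): 420x560x3 uint8, red, green, blue; 420x560 float32, m along the optical axis (not along the pixel's ray), 0 where there is no reading.
- r.calibration(name): a dict with "fov_y" (degrees; the focal length in pixels is half the picture's height over the tangent of half this angle, whatever the lens; pixels are square), "cx", "cy" (the principal point, pixels), "R" (3x3) and "t" (3): a world point X has camera coordinates R X + t. Camera axes: x right, y down, z forward; pixel columns grow to the right and rows downward; lengths in m; the calibration is good to about 2 mm. The wrist camera is an equidistant fisheye: a pixel r from the principal point sees the ray r / f radians off the axis. A picture is of the moment at which its call begins: read the wrist's pose just before it. calibration takes no time and is no camera call; for the wrist camera it gives the pose at the moment of the call.
- r.finish_job(): hands the job in; it is judged then, once.
The state is a dict: "clock": time; "q": joint angles; "qd": joint speeds; "joint_torque": joint torques, N m; "tool_pos": TCP position; "eef_rot": TCP orientation; "contact_force": force on the tool from outside, world axes, zero at the start; "moment": the same for the moment, N m; "opening": opening from 0.0 (shut) to 1.0 (fully open); "finger_force": force on a finger pad.
Only numpy, scipy, OpenCV 4.12 (cv2) and the standard library are available. Lean on these libraries where they do the work, as an engineer would, in place of code of your own. Each camera call takes 0.05 s, during which the arm holds its last target. There are 200 camera calls.

## Working session

There is one attempt and no reset: what is moved stays moved. The work goes in short steps, Python scripts to look and compute and a tool call to move; the robot and the scene stay as the last step left them, time stands still between calls to the robot, and variables do not carry over. Pictures are saved under pics/ and viewed, at most 10 in all, crops included, and the job is handed in when it is done.

Besides the shell and the picture viewer there is one more tool, called after "Request:" by a JSON object that holds its "method" and its "body". step_arm: Moves the arm, as the interface text tells. Its arguments: {"type":"object","properties":{"increments":{"type":"array","items":{"type":"array"}},"fingers":{"type":"number"},"grip_force":{"type":"number"}},"required":["increments"]}

```bash
mkdir -p pics
cat > h.py <<'E'
import numpy as np, cv2
from plant import r
def cam(n):
    c=r.calibration(n); p,d=r.snapshot(n); np.savez(''+n+'.npz',p=p,d=d,R=c['R'],t=c['t'],f=210/np.tan(np.radians(c['fov_y'])/2),cx=c['cx'],cy=c['cy']); return p,d
def pt(n,u,v,w=2):
    z=np.load(''+n+'.npz'); d=z['d'][v-w:v+w+1,u-w:u+w+1]; d=np.median(d[d>0])
    x=(u-z['cx'])/z['f'];y=(v-z['cy'])/z['f']
    if n=='wrist':
        rr=np.hypot(x,y); k=np.tan(rr)/max(rr,1e-9); x*=k;y*=k
    return z['R'].T@(np.array([x,y,1])*d-z['t'])
def px(n,X):
    z=np.load(''+n+'.npz'); c=z['R']@np.array(X)+z['t']; return z['f']*c[:2]/c[2]+[z['cx'],z['cy']]
def save(p,name): cv2.imwrite('pics/'+name,p[...,::-1])
E
python3 - <<'E'
from h import *
a,_=cam('top'); b,_=cam('side'); save(a,'top.png'); save(b,'side.png')
s=r.get_state(); print(s['clock'],s['tool_pos'],s['eef_rot'],s['contact_force'],s['opening'])
E
```

```text
0.1 [0.23501244 0.57847162 0.2093048 ] [ 1.91684499e-01  9.81456251e-01 -8.19630934e-04 -9.05369764e-05] [-0.13649714  0.30477719  0.1954216 ] 0.9962449264008876
```

View pics/top.png

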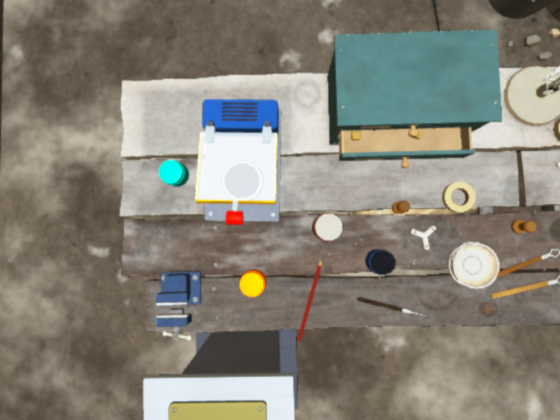

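View pics/side.png

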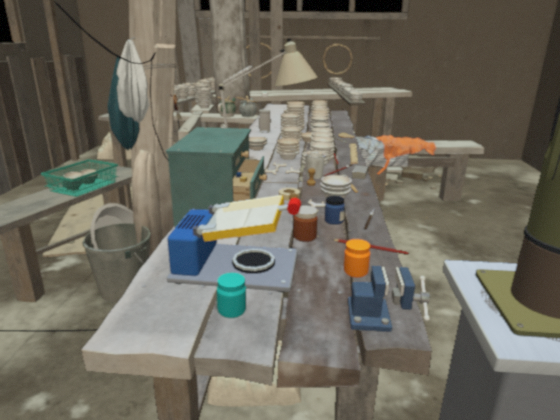

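Top view: the wanted jar (dark lid, blue body) is at (381,262), matching side (335,210). The others are white-lid red-brown (328,227), turquoise (172,173) and orange (252,284). The knob is at top (234,217) / side (294,206), and the ring is at top (242,181) / side (253,260). I'll measure these and confirm with an enlarged crop.

Run:
```python
from h import *
np.set_printoptions(precision=4,suppress=True)
for n,l in dict(top=[(381,262),(328,227),(234,217),(400,207),(172,173),(252,284),(213,216),(270,216),(205,150),(275,150),(300,240),(240,108),(199,202),(274,203)],side=[(335,202),(335,212),(294,206),(253,260),(234,260),(273,260),(253,251),(253,270),(305,225),(200,250),(250,215),(205,236),(278,228)]).items():
    for u,v in l: print(n,u,v,pt(n,u,v,1))
for n in('top','side'):print(n,px(n,[0,0,0]),px(n,r.get_state()['tool_pos']), r.calibration(n)['fov_y'])
z=np.load('top.npz')['p'][150:300,160:460]; y=np.load('side.npz')['p'][170:290,160:400]
a=cv2.resize(z,(800,400),interpolation=2)[:300]; 
save(cv2.resize(y,(800,400),interpolation=2),'s2.png')
```

```text
top 381 262 [ 0.3891 -0.3399  0.0661]
top 328 227 [ 0.4608 -0.2364  0.074 ]
top 234 217 [ 0.4823 -0.0602  0.1641]
top 400 207 [ 0.498  -0.3854  0.0521]
top 172 173 [0.5779 0.0763 0.0655]
top 252 284 [ 0.3508 -0.0824  0.0646]
top 213 216 [0.4899 0.0011 0.0203]
top 270 216 [ 0.4871 -0.1198  0.0176]
top 205 150 [ 0.6123 -0.0026  0.1257]
top 275 150 [ 0.6087 -0.1358  0.1249]
top 300 240 [ 0.4345 -0.1825 -0.0005]
top 240 108 [ 0.6975 -0.0687  0.1042]
top 199 202 [0.5128 0.0083 0.1347]
top 274 203 [ 0.5075 -0.1319  0.1354]
side 335 202 [ 0.3898 -0.3213  0.0635]
side 335 212 [ 0.3884 -0.3164  0.0378]
side 294 206 [ 0.4825 -0.0441  0.157 ]
side 253 260 [ 0.5655 -0.0631  0.0251]
side 234 260 [ 0.6028 -0.0499  0.0301]
side 273 260 [ 0.5238 -0.0637  0.0272]
side 253 251 [ 0.5706 -0.0992  0.0271]
side 253 270 [ 0.5592 -0.0193  0.0268]
side 305 225 [ 0.4626 -0.209   0.0451]
side 200 250 [ 0.6622 -0.0136  0.0685]
side 250 215 [ 0.5668 -0.0395  0.1363]
side 205 236 [0.6447 0.0079 0.1099]
side 278 228 [ 0.5326 -0.2854 -0.0008]
top [218.3101 450.3061] [-143.3423  371.501 ] 50.48352084589846
side [548.2012 303.7297] [730.3624 590.2188] 51.79722138805247
```

View pics/s2.png

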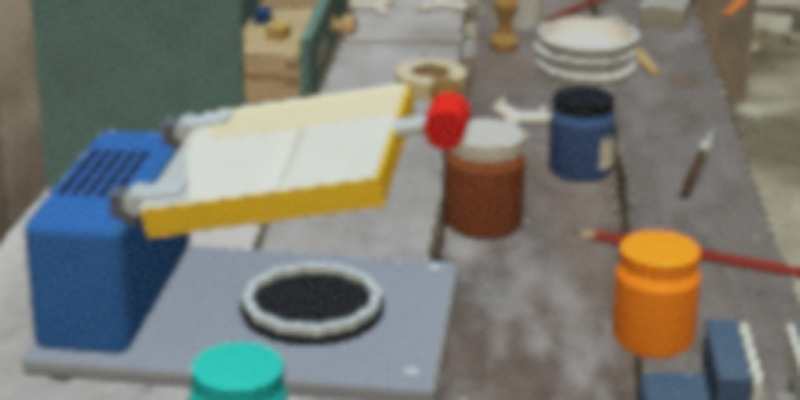

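Crop: the black-lidded blue jar is at (583,135), with the red-brown jar beside it at (485,180). The blue one is the target, and its top measures z=0.066 as it should. The guard starts about 0.2 rad open. The nest is at about (0.563,-0.060), the knob at about (0.482,-0.060,0.151), and the mixer yaw is about -1.7°. I'm moving above the knob with the closing axis along y.

Request:
{"method": "step_arm", "body": {"increments": [[[2.4, -3.2, 0.4], [0, 0, -8]], [[2.4, -3.2, 0.4], [0, 0, -8]], [[2.4, -3.2, 0.4], [0, 0, -8]], [[2.4, -3.2, 0.4], [0, 0, -8]], [[2.4, -3.2, 0.4], [0, 0, -8]], [[2.4, -3.2, 0.4], [0, 0, -8]], [[2.4, -3.2, 0.4], [0, 0, -8]], [[2.4, -3.2, 0.4], [0, 0, -8]], [[2.4, -3.2, 0.4], [0, 0, -8]], [[2.4, -3.2, 0.4], [0, 0, -8]]], "fingers": 1}}

```text
clock: 1.1
tool_pos: [0.4757, 0.2576, 0.25]
eef_rot: [0.779, 0.626, -0.0, -0.0]
contact_force: [-0.2, 0.2, -0.2]
opening: 0.997
finger_force: 0.0
```

Request:
{"method": "step_arm", "body": {"increments": [[[0, -3.2, 0], [0, 0, -8]], [[0, -3.2, 0], [0, 0, -8]], [[0, -3.2, 0], [0, 0, -8]], [[0, -3.2, 0], [0, 0, -8]], [[0, -3.2, 0], [0, 0, -8]], [[0, -3.2, 0], [0, 0, -8]], [[0, -3.2, 0], [0, 0, -8]], [[0, -3.2, 0], [0, 0, -8]], [[0, -3.2, 0], [0, 0, -8]], [[0, -3.2, 0], [0, 0, -8]]]}}

```text
clock: 2.1
tool_pos: [0.4748, -0.0619, 0.2499]
eef_rot: [1.0, -0.021, -0.0, -0.0]
contact_force: [0.6, -0.9, 0.3]
opening: 1.004
finger_force: 0.0
```

Run:
```python
from h import *
np.set_printoptions(precision=4,suppress=True)
p,d=cam('wrist'); h=cv2.cvtColor(p,cv2.COLOR_RGB2HSV)
m=(((h[...,0]<5)|(h[...,0]>174))&(h[...,1]>190)&(h[...,2]>110)).astype(np.uint8)
n,l,s,c=cv2.connectedComponentsWithStats(m)
for i in range(1,n):
    if s[i,4]>60:
        P=np.array([pt('wrist',u,v,0) for v,u in zip(*np.where((l==i)&(d>0)))]); print(s[i],c[i],P.min(0),P.max(0),np.median(P,0))
save(p,'w1.png'); print(r.get_state()['q'])
```

```text
[260 179  36  29 978] [277.7127 193.6094] [ 0.4709 -0.0734  0.1509] [ 0.495  -0.0437  0.1658] [ 0.4846 -0.0586  0.1622]
[-0.3336  0.501   0.5887  1.9635 -0.3799  0.7855 -1.1553]
```

View pics/w1.png

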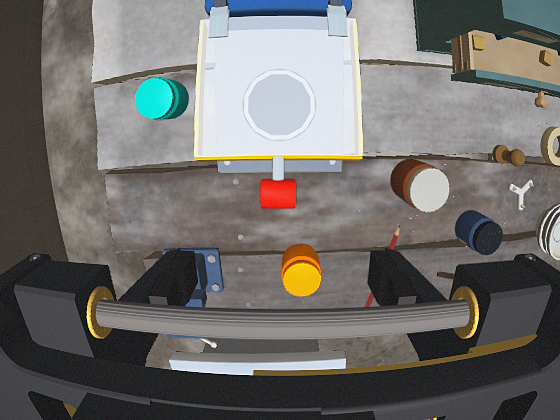

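The wrist view shows the red knob at (278,194), centred at (0.483,-0.0585,0.1525). I'm descending and pinching.

Request:
{"method": "step_arm", "body": {"increments": [[[0.8, 0.35, 0], [0, 0, 0.7]], [[0, 0, -1.9], [0, 0, 0]], [[0, 0, -1.9], [0, 0, 0]], [[0, 0, -1.9], [0, 0, 0]], [[0, 0, -1.9], [0, 0, 0]], [[0, 0, -1.9], [0, 0, 0]], [[0, 0, -1.8], [0, 0, 0]], [[0, 0, 0], [0, 0, 0]], [[0, 0, 0], [0, 0, 0]], [[0, 0, 0], [0, 0, 0]]]}}

```text
clock: 3.15
tool_pos: [0.4839, -0.057, 0.1378]
eef_rot: [1.0, -0.012, 0.001, -0.0]
contact_force: [-0.2, -0.1, -0.0]
opening: 1.0
finger_force: 0.0
```

Request:
{"method": "step_arm", "body": {"increments": [[[0, 0, 0], [0, 0, 0]], [[0, 0, 0], [0, 0, 0]], [[0, 0, 0], [0, 0, 0]], [[0, 0, 0], [0, 0, 0]], [[0, 0, 0], [0, 0, 0]], [[0, 0, 0], [0, 0, 0]], [[0, 0, 0], [0, 0, 0]], [[0, 0, 0], [0, 0, 0]], [[0, 0, 0], [0, 0, 0]], [[0, 0, 0], [0, 0, 0]]], "fingers": 0, "grip_force": 20}}

```text
clock: 4.15
tool_pos: [0.4832, -0.0574, 0.137]
eef_rot: [1.0, -0.012, -0.0, 0.0]
contact_force: [0.9, -0.2, 0.1]
opening: 0.116
finger_force: 0.0
```

Run:
```python
import numpy as np
a=np.linspace(.216,1.6,31)
p=np.c_[-.175*np.cos(a),.175*np.sin(a)]*100
print(np.round(np.diff(p,axis=0),2).tolist());
```

```text
[[0.19, 0.78], [0.23, 0.77], [0.26, 0.76], [0.3, 0.75], [0.33, 0.74], [0.37, 0.72], [0.4, 0.7], [0.43, 0.68], [0.46, 0.66], [0.49, 0.64], [0.52, 0.62], [0.55, 0.59], [0.57, 0.57], [0.6, 0.54], [0.62, 0.51], [0.65, 0.48], [0.67, 0.45], [0.69, 0.42], [0.71, 0.39], [0.73, 0.35], [0.74, 0.32], [0.75, 0.29], [0.77, 0.25], [0.78, 0.22], [0.79, 0.18], [0.79, 0.14], [0.8, 0.11], [0.8, 0.07], [0.81, 0.03], [0.81, -0.0]]
```

Opening of 0.116 (10 mm) is less than the knob's 30 mm and the force is zero, so I'm looking.

Run:
```python
from h import *
np.set_printoptions(precision=4,suppress=True)
p,d=cam('side'); s=r.get_state(); print(s['opening'],s['finger_force'],s['tool_pos'])
z=p[130:310,180:420]; save(cv2.resize(z,(800,600),interpolation=2),'s3.png')
```

```text
0.07074448179788792 0.0 [ 0.4832 -0.0574  0.137 ]
```

View pics/s3.png

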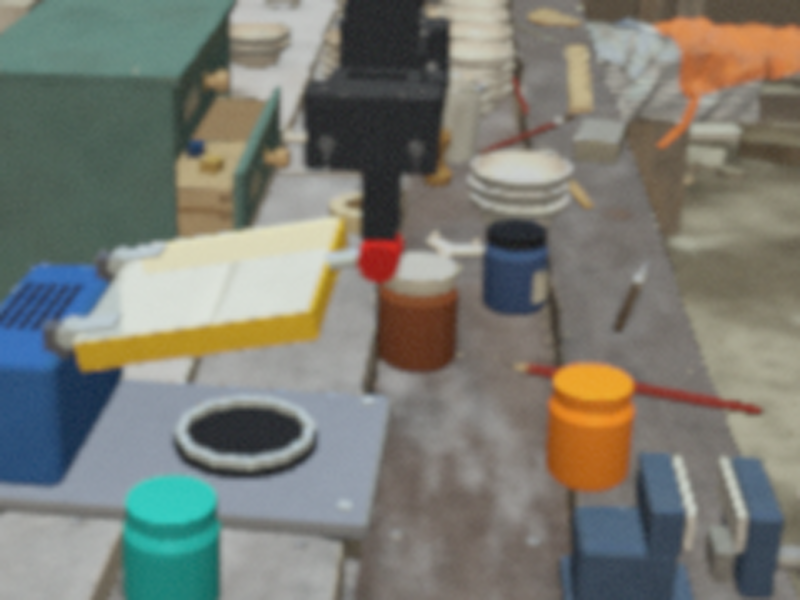

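Run:
```python
from h import *
np.set_printoptions(precision=4,suppress=True)
def c(X): return (px('side',X)-[180,130])*800/240
print('tcp',c([.4832,-.0574,.137]),'knob',c([.483,-.0585,.1525]),c([.483,-.0435,.1525]))
for u,v in [(379,262),(381,220),(381,195),(372,120),(330,300),(340,225)]:
    print(u,v,pt('side',round(u*.3+180),round(v*.3+130),1))
z=np.load('side.npz');C=-z['R'].T@z['t'];print(C)
s=r.get_state();print(s['q'],s['contact_force'],s['opening'])
p,d=cam('wrist');save(p[120:400,130:430],'w2.png')
p,d=cam('top');h=cv2.cvtColor(p,cv2.COLOR_RGB2HSV)
print([pt('top',u,v,1) for u,v in [(234,217)]])
```

```text
tcp [379.1932 276.8019] knob [380.3091 251.5197] [378.9082 261.051 ]
379 262 [ 0.4824 -0.0445  0.1507]
381 220 [ 0.4828 -0.0387  0.1793]
381 195 [ 0.4831 -0.0362  0.196 ]
372 120 [0.4842 0.0343 0.2588]
330 300 [ 0.5343 -0.335   0.0002]
340 225 [ 0.5117 -0.1254  0.1418]
[0.449  0.723  0.4598]
[-0.2244  0.6736  0.4057  2.0668 -0.5358  0.5031 -1.0161] [-0.2194  0.1814  0.3032] 0.07074448179788792
[array([ 0.4714, -0.1019,  0.5234])]
```

View pics/w2.png

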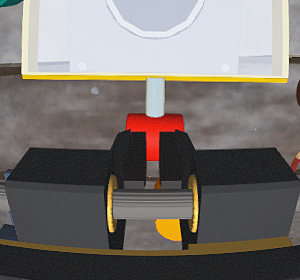

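Run:
```python
from h import *
np.set_printoptions(precision=4,suppress=True)
p=np.load('side.npz')['p']
for v in range(180,220,2): print(v,p[v,294],pt('side',294,v,0), pt('side',289,v,0),pt('side',299,v,0))
```

```text
180 [38 41 42] [0.4806 0.0273 0.2324] [0.4891 0.0267 0.2318] [0.4721 0.0285 0.2331]
182 [36 38 40] [ 0.4832 -0.0332  0.2087] [ 0.4927 -0.0373  0.207 ] [0.472  0.0277 0.2293]
184 [39 40 42] [ 0.4834 -0.0381  0.2032] [ 0.4925 -0.0362  0.2035] [ 0.4752 -0.0708  0.1926]
186 [35 36 38] [ 0.4832 -0.0372  0.1996] [ 0.4926 -0.0386  0.1988] [ 0.475  -0.0689  0.1892]
188 [39 39 41] [ 0.4831 -0.0362  0.196 ] [ 0.4924 -0.0361  0.1957] [ 0.475  -0.0713  0.1843]
190 [39 40 40] [ 0.4831 -0.0379  0.1915] [ 0.4924 -0.0378  0.1911] [ 0.4748 -0.0712  0.1802]
192 [39 38 41] [ 0.4829 -0.0367  0.188 ] [ 0.4923 -0.0376  0.1873] [ 0.4747 -0.0707  0.1762]
194 [40 42 42] [ 0.4828 -0.0373  0.1838] [ 0.4923 -0.0388  0.1829] [ 0.4746 -0.0728  0.1713]
196 [38 40 43] [ 0.4827 -0.0357  0.1804] [ 0.4923 -0.0401  0.1784] [ 0.4745 -0.0709  0.1679]
198 [37 39 40] [ 0.4826 -0.0365  0.1762] [ 0.4922 -0.04    0.1744] [ 0.496  -0.7499 -0.0895]
200 [41 36 36] [ 0.4826 -0.0397  0.1709] [ 0.492  -0.0389  0.1708] [ 0.4959 -0.7536 -0.0987]
202 [151  39  35] [ 0.4826 -0.0417  0.1661] [ 0.4921 -0.0417  0.1657] [ 0.4739 -0.0647  0.1577]
204 [174  39  35] [ 0.4826 -0.044   0.1612] [ 0.4922 -0.0457  0.1601] [ 0.4735 -0.0577  0.1563]
206 [158  29  22] [ 0.4825 -0.0444  0.1569] [ 0.4922 -0.0456  0.156 ] [ 0.4732 -0.0495  0.1553]
208 [157  33  29] [ 0.4824 -0.0446  0.1527] [ 0.492  -0.0445  0.1523] [ 0.4729 -0.0437  0.1535]
210 [156  35  28] [ 0.4824 -0.0459  0.1481] [ 0.4919 -0.044   0.1484] [ 0.4785 -0.2308  0.0737]
212 [152  30  25] [ 0.4822 -0.0429  0.1452] [ 0.492  -0.0469  0.1431] [ 0.4781 -0.2203  0.0728]
214 [140  52  42] [ 0.4822 -0.0458  0.1398] [ 0.5105 -0.3806 -0.0002] [ 0.4777 -0.2137  0.0705]
216 [118  76  54] [ 0.4901 -0.2327  0.0569] [ 0.5096 -0.367  -0.0005] [ 0.4776 -0.2151  0.0648]
218 [109  67  43] [ 0.4896 -0.2248  0.055 ] [ 0.5087 -0.3532 -0.0005] [ 0.4775 -0.2162  0.0592]
```

The side depth puts the closed fingertips at z≈0.168, directly above the knob, while the reported TCP is 0.137. The real tips are therefore about 30 mm higher than reported, and the body underside at 0.232 fits that. x and y agree. I'm opening, lowering 3 cm and checking.

Request:
{"method": "step_arm", "body": {"increments": [[[0, 0, 0], [0, 0, 0]], [[0, 0, 0], [0, 0, 0]], [[0, 0, 0], [0, 0, 0]], [[0, 0, 0], [0, 0, 0]], [[0, 0, 0], [0, 0, 0]], [[0, 0, 0], [0, 0, 0]], [[0, 0, 0], [0, 0, 0]], [[0, 0, 0], [0, 0, 0]], [[0, 0, 0], [0, 0, 0]], [[0, 0, 0], [0, 0, 0]]], "fingers": 1}}

```text
clock: 5.3
tool_pos: [0.4832, -0.0574, 0.137]
eef_rot: [1.0, -0.012, 0.0, 0.0]
contact_force: [-0.1, 0.1, 0.4]
opening: 0.891
finger_force: 0.0
```

Request:
{"method": "step_arm", "body": {"increments": [[[0, 0, -0.5], [0, 0, 0]], [[0, 0, -0.5], [0, 0, 0]], [[0, 0, -0.5], [0, 0, 0]], [[0, 0, -0.5], [0, 0, 0]], [[0, 0, -0.5], [0, 0, 0]], [[0, 0, -0.4], [0, 0, 0]], [[0, 0, 0], [0, 0, 0]], [[0, 0, 0], [0, 0, 0]], [[0, 0, 0], [0, 0, 0]], [[0, 0, 0], [0, 0, 0]]]}}

```text
clock: 6.3
tool_pos: [0.4833, -0.0574, 0.1082]
eef_rot: [1.0, -0.012, 0.0, 0.0]
contact_force: [-0.8, 0.6, 0.9]
opening: 0.997
finger_force: 0.0
```

Run:
```python
from h import *
np.set_printoptions(precision=4,suppress=True)
cam('side');z=np.load('side.npz');d=z['d']
P=[]
for v in range(150,235):
  for u in range(260,330):
    if d[v,u]>0 and z['p'][v,u].max()<70:
      q=pt('side',u,v,0)
      if -.01<q[1]<.02 and .46<q[0]<.51: P.append(q)
P=np.array(P);print(len(P),P.min(0),P.max(0)); zz=P[:,2];print(np.sort(zz)[:8])
s=r.get_state();print(s['tool_pos'],s['contact_force'],s['opening'])
```

```text
283 [ 0.4634 -0.0099  0.1368] [0.5071 0.0166 0.2436]
[0.1368 0.1376 0.1376 0.1379 0.14   0.1404 0.1409 0.1411]
[ 0.4833 -0.0574  0.1082] [ 0.7971 -0.8446  0.6568] 0.9995132116396002
```

The tip is now really at 0.137 (reported 0.108), so the offset is 29 mm. Closing.

Request:
{"method": "step_arm", "body": {"increments": [[[0, 0, 0], [0, 0, 0]], [[0, 0, 0], [0, 0, 0]], [[0, 0, 0], [0, 0, 0]], [[0, 0, 0], [0, 0, 0]], [[0, 0, 0], [0, 0, 0]], [[0, 0, 0], [0, 0, 0]], [[0, 0, 0], [0, 0, 0]], [[0, 0, 0], [0, 0, 0]], [[0, 0, 0], [0, 0, 0]], [[0, 0, 0], [0, 0, 0]]], "fingers": 0, "grip_force": 20}}

```text
clock: 7.35
tool_pos: [0.4832, -0.0585, 0.1081]
eef_rot: [1.0, -0.013, 0.0, 0.001]
contact_force: [-1.2, -3.9, -0.5]
opening: 0.338
finger_force: 20.0
```

Request:
{"method": "step_arm", "body": {"increments": [[[0.19, 0, 0.78], [0, 0, 0]], [[0.23, 0, 0.77], [0, 0, 0]], [[0.26, 0, 0.76], [0, 0, 0]], [[0.3, 0, 0.75], [0, 0, 0]], [[0.33, 0, 0.74], [0, 0, 0]], [[0.37, 0, 0.72], [0, 0, 0]], [[0.4, 0, 0.7], [0, 0, 0]], [[0.43, 0, 0.68], [0, 0, 0]], [[0.46, 0, 0.66], [0, 0, 0]], [[0.49, 0, 0.64], [0, 0, 0]]]}}

```text
clock: 8.35
tool_pos: [0.5155, -0.0597, 0.1802]
eef_rot: [1.0, -0.013, -0.002, 0.001]
contact_force: [-3.3, -7.8, -2.2]
opening: 0.34
finger_force: 20.0
```

Request:
{"method": "step_arm", "body": {"increments": [[[0.52, -0.04, 0.62], [0, 0, 0]], [[0.55, -0.04, 0.59], [0, 0, 0]], [[0.57, -0.04, 0.57], [0, 0, 0]], [[0.6, -0.03, 0.54], [0, 0, 0]], [[0.62, -0.03, 0.51], [0, 0, 0]], [[0.65, -0.03, 0.48], [0, 0, 0]], [[0.67, -0.03, 0.45], [0, 0, 0]], [[0.69, -0.03, 0.42], [0, 0, 0]], [[0.71, -0.03, 0.39], [0, 0, 0]], [[0.73, -0.03, 0.35], [0, 0, 0]]]}}

```text
clock: 9.35
tool_pos: [0.5776, -0.0621, 0.2297]
eef_rot: [1.0, -0.013, -0.003, 0.0]
contact_force: [-5.7, -3.9, 4.0]
opening: 0.34
finger_force: 20.0
```

Request:
{"method": "step_arm", "body": {"increments": [[[0.74, -0.03, 0.32], [0, 0, 0]], [[0.75, -0.03, 0.29], [0, 0, 0]], [[0.77, -0.03, 0.25], [0, 0, 0]], [[0.78, -0.03, 0.22], [0, 0, 0]], [[0.79, -0.03, 0.18], [0, 0, 0]], [[0.79, -0.03, 0.14], [0, 0, 0]], [[0.8, -0.03, 0.11], [0, 0, 0]], [[0.8, -0.03, 0.07], [0, 0, 0]], [[0.4, 0, 0], [0, 0, 0]], [[0, 0, 0], [0, 0, 0]]]}}

```text
clock: 10.35
tool_pos: [0.6475, -0.0648, 0.2463]
eef_rot: [1.0, -0.013, 0.001, 0.001]
contact_force: [-0.2, -4.7, 5.4]
opening: 0.337
finger_force: 20.0
```

Guard is at about 1.5 rad. Release, rise, and go above the blue jar.

Request:
{"method": "step_arm", "body": {"increments": [[[0, 0, 0], [0, 0, 0]], [[0, 0, 0], [0, 0, 0]], [[0, 0, 0], [0, 0, 0]], [[0, 0, 0], [0, 0, 0]], [[0, 0, 0], [0, 0, 0]], [[0, 0, 0], [0, 0, 0]], [[0, 0, 1.5], [0, 0, 0]], [[0, 0, 1.5], [0, 0, 0]], [[0, 0, 1.5], [0, 0, 0]], [[0, 0, 1.5], [0, 0, 0]]], "fingers": 1}}

```text
clock: 11.35
tool_pos: [0.647, -0.0631, 0.3056]
eef_rot: [1.0, -0.012, -0.0, -0.0]
contact_force: [-0.4, 0.3, 0.5]
opening: 0.996
finger_force: 0.0
```

Request:
{"method": "step_arm", "body": {"increments": [[[-3, -2, 0], [0, 0, 0]], [[-3, -2, 0], [0, 0, 0]], [[-3, -3, 0], [0, 0, 0]], [[-3, -3, -2], [0, 0, 0]], [[-3, -3, -2], [0, 0, 0]], [[-3, -3, -2], [0, 0, 0]], [[-3, -3, -2], [0, 0, 0]], [[-2, -3, -2], [0, 0, 0]], [[-2, -3, -2], [0, 0, 0]], [[-1, -2, -2], [0, 0, 0]]]}}

```text
clock: 12.35
tool_pos: [0.3849, -0.3357, 0.1648]
eef_rot: [1.0, -0.014, -0.0, 0.001]
contact_force: [1.2, -0.3, -1.3]
opening: 0.999
finger_force: 0.0
```

Run:
```python
from h import *
np.set_printoptions(precision=4,suppress=True)
p,d=cam('wrist'); save(p,'w3.png'); s=r.get_state(); print(s['tool_pos'],s['eef_rot'],s['contact_force'],s['q'])
cam('side')
for n,b in (('wrist',np.ones(3)),('side',np.ones(3))):
    z=np.load(n+'.npz'); P=[]
    for v in range(1,419):
        for u in range(1,559):
            if z['d'][v,u]>0:
                if n=='side' and not(300<u<370 and 180<v<240): continue
                q=pt(n,u,v,0)
                if abs(q[0]-.389)<.05 and abs(q[1]+.34)<.05 and .06<q[2]<.072: P.append(q)
    P=np.array(P); print(n,len(P)); 
    if len(P): print(P.min(0),P.max(0),np.median(P,0),cv2.minEnclosingCircle(P[:,:2].astype(np.float32)))
```

```text
Still running in the background as job /tmp/bash_jobs.1000/c1ebc9c9af44 (pid 825). You'll get a notice when it ends.
```

View pics/w3.png

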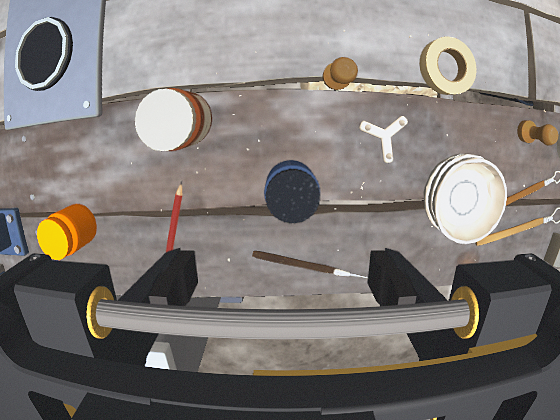

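The wrist view shows the black lid at (293,195), and the nest ring clear at (44,52). The per-pixel loop was too slow, so I'm vectorising it.

```bash
kill -- -$(cat /tmp/bash_jobs.1000/c1ebc9c9af44/pid)
cat >> h.py <<'E'
def cloud(n):
    z=np.load(''+n+'.npz'); v,u=np.mgrid[:420,:560]; x=(u-z['cx'])/z['f'];y=(v-z['cy'])/z['f']
    if n=='wrist':
        rr=np.hypot(x,y); k=np.where(rr<1.4,np.tan(rr)/np.maximum(rr,1e-9),0); x=x*k;y=y*k
    d=z['d'].astype(float); P=np.stack([x*d,y*d,d],-1)-z['t']; return P@z['R'], (d>0), z['p']
E
timeout 60 python3 - <<'E'
from h import *
np.set_printoptions(precision=4,suppress=True)
cam('wrist'); cam('side'); s=r.get_state(); print(s['clock'],s['tool_pos'])
for n in ('wrist','side'):
    P,ok,p=cloud(n)
    for nm,c,zl,zh in (('jar',(.389,-.34),.06,.073),('nest',(.564,-.06),.0295,.037)):
        m=ok&(np.hypot(P[...,0]-c[0],P[...,1]-c[1])<.048)&(P[...,2]>zl)&(P[...,2]<zh)
        if nm=='nest': m&=(p.min(-1)>130)
        Q=P[m]
        if len(Q)>5: print(n,nm,len(Q),Q.min(0),Q.max(0),np.median(Q,0),cv2.minEnclosingCircle(Q[:,:2].astype(np.float32)))
E
```

```text
12.55 [ 0.3872 -0.3329  0.165 ]
wrist jar 2321 [ 0.3647 -0.3688  0.0601] [ 0.4121 -0.3217  0.0677] [ 0.3891 -0.345   0.065 ] ((0.38841813802719116, -0.34520602226257324), 0.02419262006878853)
wrist nest 579 [ 0.5211 -0.1048  0.0295] [ 0.6048 -0.0193  0.0336] [ 0.5585 -0.0687  0.031 ] ((0.5625836849212646, -0.06206702068448067), 0.04361908882856369)
side jar 117 [ 0.3684 -0.3664  0.0601] [ 0.415  -0.3198  0.0671] [ 0.3912 -0.3386  0.0643] ((0.39072611927986145, -0.34384188055992126), 0.024892063811421394)
side nest 168 [ 0.5237 -0.1035  0.0295] [ 0.6073 -0.0193  0.033 ] [ 0.5643 -0.0586  0.031 ] ((0.5653476715087891, -0.06131472438573837), 0.043705690652132034)
```

Request:
{"method": "step_arm", "body": {"increments": [[[0.2, -0.6, 0], [0, 0, 0]], [[0, -0.55, 0], [0, 0, 0]], [[0, 0, -2.5], [0, 0, 0]], [[0, 0, -2.5], [0, 0, 0]], [[0, 0, -2.5], [0, 0, 0]], [[0, 0, -2.5], [0, 0, 0]], [[0, 0, -2.5], [0, 0, 0]], [[0, 0, -1], [0, 0, 0]], [[0, 0, 0], [0, 0, 0]], [[0, 0, 0], [0, 0, 0]]]}}

```text
clock: 13.55
tool_pos: [0.3897, -0.345, 0.0308]
eef_rot: [1.0, -0.012, 0.001, 0.001]
contact_force: [0.1, -0.4, 0.6]
opening: 1.0
finger_force: 0.0
```

```bash
timeout 60 python3 - <<'E'
from h import *
np.set_printoptions(precision=4,suppress=True)
cam('side'); s=r.get_state(); print(s['clock'],s['tool_pos'],s['contact_force'])
P,ok,p=cloud('side')
m=ok&(abs(P[...,0]-.389)<.02)&(P[...,1]>-.30)&(P[...,1]<-.27)&(p.max(-1)<70)&(P[...,2]>.01)&(P[...,2]<.2)
Q=P[m]; print(len(Q),Q.min(0),Q.max(0),np.sort(Q[:,2])[:6],np.median(Q,0))
E
```

```text
13.6 [ 0.3899 -0.3452  0.0311] [ 0.1957 -0.1755 -0.9333]
207 [ 0.369  -0.3     0.0587] [ 0.4088 -0.273   0.1679] [0.0587 0.0607 0.0625 0.0625 0.0625 0.0627] [ 0.3929 -0.286   0.0956]
```

The tip is really at 0.06, the same offset. I'm lowering to a real height of 0.023 and gripping.

Request:
{"method": "step_arm", "body": {"increments": [[[0, 0, -1], [0, 0, 0]], [[0, 0, -1], [0, 0, 0]], [[0, 0, -1], [0, 0, 0]], [[0, 0, -0.7], [0, 0, 0]], [[0, 0, 0], [0, 0, 0]], [[0, 0, 0], [0, 0, 0]], [[0, 0, 0], [0, 0, 0]], [[0, 0, 0], [0, 0, 0]], [[0, 0, 0], [0, 0, 0]], [[0, 0, 0], [0, 0, 0]]]}}

```text
clock: 14.6
tool_pos: [0.3892, -0.3447, -0.0068]
eef_rot: [1.0, -0.012, 0.0, 0.0]
contact_force: [0.4, -0.3, -0.3]
opening: 0.999
finger_force: 0.0
```

Request:
{"method": "step_arm", "body": {"increments": [[[0, 0, 0], [0, 0, 0]], [[0, 0, 0], [0, 0, 0]], [[0, 0, 0], [0, 0, 0]], [[0, 0, 0], [0, 0, 0]], [[0, 0, 0], [0, 0, 0]], [[0, 0, 0], [0, 0, 0]], [[0, 0, 0], [0, 0, 0]], [[0, 0, 0.5], [0, 0, 0]], [[0, 0, 1], [0, 0, 0]], [[0, 0, 1], [0, 0, 0]]], "fingers": 0, "grip_force": 25}}

```text
clock: 15.6
tool_pos: [0.389, -0.3446, 0.0189]
eef_rot: [1.0, -0.012, -0.0, -0.0]
contact_force: [0.1, -0.0, -0.6]
opening: 0.567
finger_force: 25.0
```

Request:
{"method": "step_arm", "body": {"increments": [[[0, 0, 1.5], [0, 0, 0]], [[0, 0, 1.5], [0, 0, 0]], [[0, 0, 1.5], [0, 0, 0]], [[0, 0, 1.5], [0, 0, 0]], [[0, 0, 1.5], [0, 0, 0]], [[0, 0, 1.5], [0, 0, 0]], [[0, 0, 0.5], [0, 0, 0]], [[0, 0, 0], [0, 0, 0]], [[0, 0, 0], [0, 0, 0]], [[0, 0, 0], [0, 0, 0]]]}}

```text
clock: 16.6
tool_pos: [0.3887, -0.3442, 0.1125]
eef_rot: [1.0, -0.012, -0.0, -0.0]
contact_force: [-0.2, 0.8, 0.3]
opening: 0.566
finger_force: 25.0
```

```bash
timeout 60 python3 - <<'E'
from h import *
np.set_printoptions(precision=4,suppress=True)
p,d=cam('side'); s=r.get_state(); print(s['clock'],s['tool_pos'],s['contact_force'],s['opening'])
save(cv2.resize(p[100:310,180:460],(800,600),interpolation=2),'s4.png')
E
```

```text
16.65 [ 0.3887 -0.3442  0.1124] [ 1.1338 -0.246  -1.6283] 0.5688947455650578
```

View pics/s4.png

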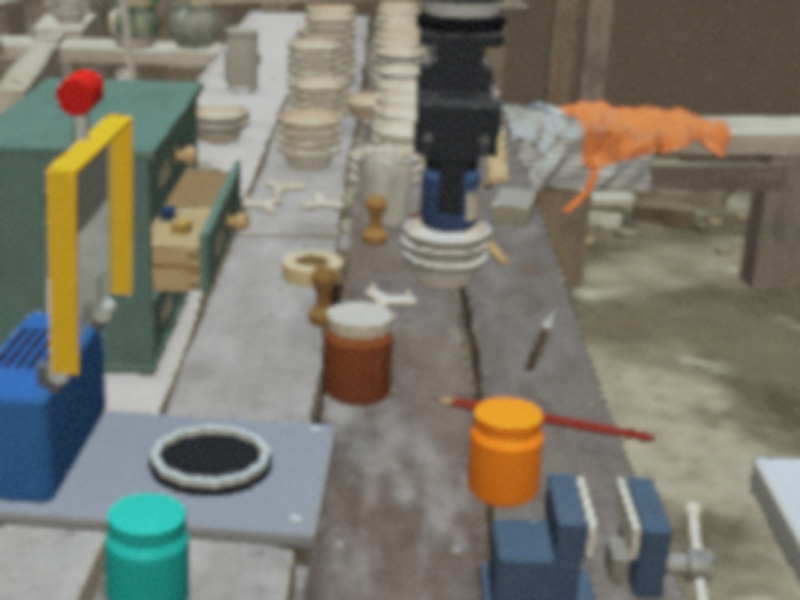

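The crop shows the jar held upright at (450,195), the guard upright with its knob at (80,92), and the ring at (210,458). I'm carrying the jar over the nest.

Request:
{"method": "step_arm", "body": {"increments": [[[1, 1.5, 0], [0, 0, 0]], [[2, 3, 0], [0, 0, 0]], [[2, 3.5, 0], [0, 0, 0]], [[2, 3.5, 0], [0, 0, 0]], [[2, 3.5, 0], [0, 0, 0]], [[2, 3.5, 0], [0, 0, 0]], [[2, 3.5, 0], [0, 0, 0]], [[2, 3, 0], [0, 0, 0]], [[1.5, 2, 0], [0, 0, 0]], [[1, 1.3, 0], [0, 0, 0]]]}}

```text
clock: 17.65
tool_pos: [0.5649, -0.0589, 0.1122]
eef_rot: [1.0, -0.011, -0.0, -0.0]
contact_force: [0.2, 0.6, -1.3]
opening: 0.57
finger_force: 25.0
```

Request:
{"method": "step_arm", "body": {"increments": [[[0, 0, -1], [0, 0, 0]], [[0, 0, -1], [0, 0, 0]], [[0, 0, -1], [0, 0, 0]], [[0, 0, -1], [0, 0, 0]], [[0, 0, -1], [0, 0, 0]], [[0, 0, 0], [0, 0, 0]], [[0, 0, 0], [0, 0, 0]], [[0, 0, 0], [0, 0, 0]], [[0, 0, 0], [0, 0, 0]], [[0, 0, 0], [0, 0, 0]]]}}

```text
clock: 18.65
tool_pos: [0.5644, -0.0616, 0.0634]
eef_rot: [1.0, -0.012, 0.0, 0.0]
contact_force: [0.2, 0.6, -1.0]
opening: 0.569
finger_force: 25.0
```

```bash
timeout 60 python3 - <<'E'
from h import *
np.set_printoptions(precision=4,suppress=True)
p,d=cam('side'); s=r.get_state(); print(s['clock'],s['tool_pos'],s['contact_force'],s['opening'])
P,ok,p=cloud('side'); h=cv2.cvtColor(p,cv2.COLOR_RGB2HSV)
m=ok&(abs(P[...,0]-.564)<.06)&(abs(P[...,1]+.06)<.06)&(P[...,2]>.033)&(P[...,2]<.16)&(h[...,0]>100)&(h[...,0]<125)&(h[...,1]>110)
Q=P[m];print(len(Q),np.percentile(Q,[1,50,99],axis=0))
save(cv2.resize(p[150:290,180:370],(800,590),interpolation=2),'s5.png')
E
```

```text
18.7 [ 0.5643 -0.0615  0.0634] [ 0.2689 -0.3509 -1.6801] 0.5652830698005679
61 [[ 0.543  -0.0514  0.0777]
 [ 0.5572 -0.0409  0.1075]
 [ 0.5837 -0.0356  0.1235]]
```

View pics/s5.png

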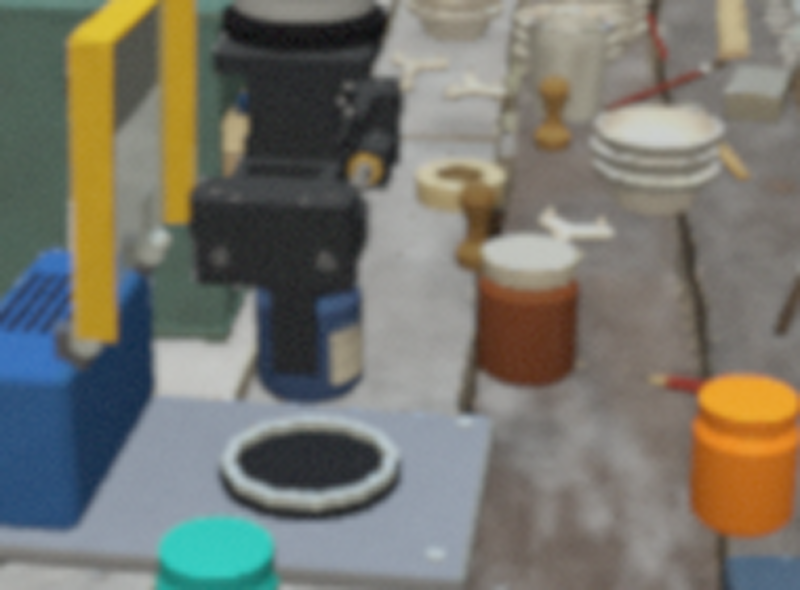

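Jar upright above the ring. Lowering slowly.

Request:
{"method": "step_arm", "body": {"increments": [[[0, 0, -0.6], [0, 0, 0]], [[0, 0, -0.6], [0, 0, 0]], [[0, 0, -0.6], [0, 0, 0]], [[0, 0, -0.6], [0, 0, 0]], [[0, 0, -0.6], [0, 0, 0]], [[0, 0, -0.4], [0, 0, 0]], [[0, 0, -0.3], [0, 0, 0]], [[0, 0, -0.2], [0, 0, 0]], [[0, 0, -0.2], [0, 0, 0]], [[0, 0, -0.1], [0, 0, 0]]]}}

```text
clock: 19.7
tool_pos: [0.5641, -0.0616, 0.021]
eef_rot: [1.0, -0.012, 0.0, 0.0]
contact_force: [0.3, 0.5, -0.9]
opening: 0.57
finger_force: 25.0
```

Request:
{"method": "step_arm", "body": {"increments": [[[0, 0, -0.1], [0, 0, 0]], [[0, 0, -0.1], [0, 0, 0]], [[0, 0, 0], [0, 0, 0]], [[0, 0, 0], [0, 0, 0]], [[0, 0, 0], [0, 0, 0]], [[0, 0, 0], [0, 0, 0]], [[0, 0, 0], [0, 0, 0]], [[0, 0, 0], [0, 0, 0]], [[0, 0, 0], [0, 0, 0]], [[0, 0, 0], [0, 0, 0]]]}}

```text
clock: 20.7
tool_pos: [0.5641, -0.0616, 0.0191]
eef_rot: [1.0, -0.012, 0.0, 0.0]
contact_force: [0.5, -0.3, -0.5]
opening: 0.569
finger_force: 25.0
```

Request:
{"method": "step_arm", "body": {"increments": [[[0, 0, -0.05], [0, 0, 0]], [[0, 0, -0.05], [0, 0, 0]], [[0, 0, -0.05], [0, 0, 0]], [[0, 0, 0], [0, 0, 0]], [[0, 0, 0], [0, 0, 0]], [[0, 0, 0], [0, 0, 0]], [[0, 0, 0], [0, 0, 0]], [[0, 0, 0], [0, 0, 0]], [[0, 0, 0], [0, 0, 0]], [[0, 0, 0], [0, 0, 0]]]}}

```text
clock: 21.7
tool_pos: [0.5641, -0.0616, 0.019]
eef_rot: [1.0, -0.012, 0.0, -0.0]
contact_force: [-3.1, 1.4, 11.8]
opening: 0.569
finger_force: 25.0
```

Contact: the jar is on the floor. Release, then rise.

Request:
{"method": "step_arm", "body": {"increments": [[[0, 0, 0.1], [0, 0, 0]], [[0, 0, 0], [0, 0, 0]], [[0, 0, 0], [0, 0, 0]], [[0, 0, 0], [0, 0, 0]], [[0, 0, 0], [0, 0, 0]], [[0, 0, 0], [0, 0, 0]], [[0, 0, 0], [0, 0, 0]], [[0, 0, 0], [0, 0, 0]], [[0, 0, 0], [0, 0, 0]], [[0, 0, 0], [0, 0, 0]]], "fingers": 1}}

```text
clock: 22.7
tool_pos: [0.5641, -0.0616, 0.0186]
eef_rot: [1.0, -0.012, 0.0, 0.0]
contact_force: [-0.4, 1.0, 1.0]
opening: 1.0
finger_force: 0.0
```

Request:
{"method": "step_arm", "body": {"increments": [[[0, 0, 1], [0, 0, 0]], [[0, 0, 2], [0, 0, 0]], [[0, 0, 3], [0, 0, 0]], [[0, 0, 3], [0, 0, 0]], [[0, 0, 4], [0, 0, 0]], [[0, 0, 4], [0, 0, 0]], [[0, 0, 4], [0, 0, 0]], [[0, 0, 4], [0, 0, 0]], [[0, 0, 3], [0, 0, 0]], [[0, 0, 0.7], [0, 0, 0]]]}}

```text
clock: 23.7
tool_pos: [0.5656, -0.0626, 0.3098]
eef_rot: [1.0, -0.013, 0.004, 0.0]
contact_force: [0.7, -0.3, 0.3]
opening: 1.002
finger_force: 0.0
```

```bash
timeout 60 python3 - <<'E'
from h import *
np.set_printoptions(precision=4,suppress=True)
p,d=cam('side'); s=r.get_state(); print(s['clock'],s['tool_pos'],s['contact_force'],s['opening'])
P,ok,p=cloud('side'); h=cv2.cvtColor(p,cv2.COLOR_RGB2HSV)
m=ok&(abs(P[...,0]-.564)<.05)&(abs(P[...,1]+.06)<.05)&(P[...,2]>.075)&(P[...,2]<.11)&(p.max(-1)<70)
Q=P[m];print('lid',len(Q),np.percentile(Q,[1,50,99],axis=0),cv2.minEnclosingCircle(Q[:,:2].astype(np.float32)))
m=ok&(abs(P[...,0]-.65)<.06)&(abs(P[...,1]+.06)<.06)&(P[...,2]>.2)&((h[...,0]<5)|(h[...,0]>174))&(h[...,1]>180)
Q=P[m];print('knob',len(Q),Q.min(0),Q.max(0))
save(cv2.resize(p[120:290,180:370],(670,600),interpolation=2),'s6.png')
E
```

```text
23.75 [ 0.5652 -0.0622  0.3087] [0.0799 0.2348 0.2474] 1.0019850295477737
lid 242 [[ 0.5435 -0.08    0.0818]
 [ 0.5642 -0.0513  0.0903]
 [ 0.5856 -0.0376  0.092 ]] ((0.5648985505104065, -0.059213194996118546), 0.02337793819606304)
knob 155 [ 0.6358 -0.0782  0.2793] [ 0.6571 -0.0471  0.302 ]
```

View pics/s6.png

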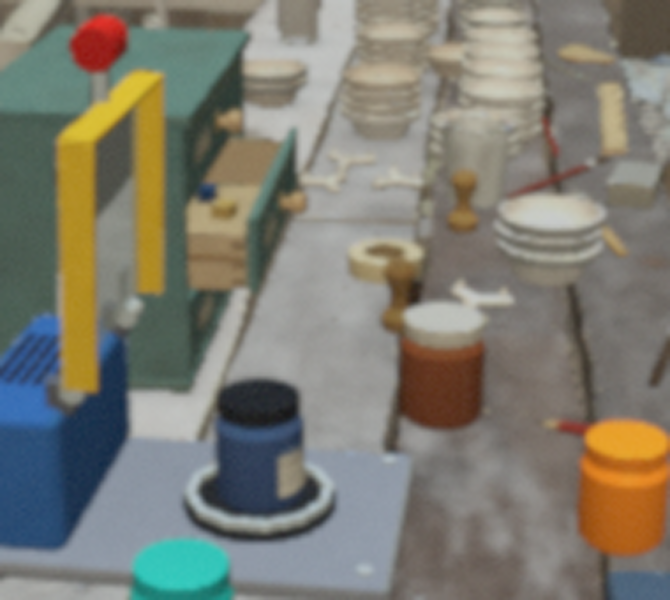

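The jar stands upright in the ring (crop (260,445), lid top 0.092, centre (0.565,-0.060)). The knob is at (0.647,-0.063,0.289). Re-gripping it to close.

Request:
{"method": "step_arm", "body": {"increments": [[[2.5, 0, 0], [0, 0, 0]], [[3, 0, 0], [0, 0, 0]], [[2.2, -0.1, 0], [0, 0, 0]], [[0.5, 0, 0], [0, 0, 0]], [[0, 0, -1.3], [0, 0, 0]], [[0, 0, -1.5], [0, 0, 0]], [[0, 0, -1.5], [0, 0, 0]], [[0, 0, -1.5], [0, 0, 0]], [[0, 0, -0.5], [0, 0, 0]], [[0, 0, 0], [0, 0, 0]]]}}

```text
clock: 24.75
tool_pos: [0.6443, -0.0624, 0.2412]
eef_rot: [1.0, -0.013, -0.002, -0.0]
contact_force: [0.5, 0.9, 0.6]
opening: 1.0
finger_force: 0.0
```

Request:
{"method": "step_arm", "body": {"increments": [[[0, 0, 0], [0, 0, 0]], [[0, 0, 0], [0, 0, 0]], [[0, 0, 0], [0, 0, 0]], [[0, 0, 0], [0, 0, 0]], [[0, 0, 0], [0, 0, 0]], [[0, 0, 0], [0, 0, 0]], [[0, 0, 0], [0, 0, 0]], [[0, 0, 0], [0, 0, 0]], [[0, 0, 0], [0, 0, 0]], [[0, 0, 0], [0, 0, 0]]], "fingers": 0, "grip_force": 20}}

```text
clock: 25.75
tool_pos: [0.646, -0.0647, 0.2426]
eef_rot: [1.0, -0.013, 0.0, 0.001]
contact_force: [1.5, -5.2, -2.1]
opening: 0.34
finger_force: 20.0
```

Run:
```python
import numpy as np
a=np.linspace(1.53,0,31)
p=np.c_[-.175*np.cos(a),.175*np.sin(a)]*100
print(np.round(np.diff(p,axis=0),2).tolist());
```

```text
[[-0.89, -0.06], [-0.89, -0.1], [-0.88, -0.15], [-0.87, -0.19], [-0.86, -0.24], [-0.85, -0.28], [-0.83, -0.32], [-0.81, -0.37], [-0.79, -0.41], [-0.77, -0.45], [-0.75, -0.49], [-0.72, -0.52], [-0.69, -0.56], [-0.67, -0.59], [-0.63, -0.63], [-0.6, -0.66], [-0.57, -0.69], [-0.53, -0.72], [-0.49, -0.74], [-0.46, -0.77], [-0.42, -0.79], [-0.37, -0.81], [-0.33, -0.83], [-0.29, -0.84], [-0.25, -0.86], [-0.2, -0.87], [-0.16, -0.88], [-0.11, -0.89], [-0.07, -0.89], [-0.02, -0.89]]
```

Request:
{"method": "step_arm", "body": {"increments": [[[-0.89, 0.02, -0.06], [0, 0, 0]], [[-0.89, 0.02, -0.1], [0, 0, 0]], [[-0.88, 0.02, -0.15], [0, 0, 0]], [[-0.87, 0.02, -0.19], [0, 0, 0]], [[-0.86, 0.02, -0.24], [0, 0, 0]], [[-0.85, 0.02, -0.28], [0, 0, 0]], [[-0.83, 0.02, -0.32], [0, 0, 0]], [[-0.81, 0.02, -0.37], [0, 0, 0]], [[-0.79, 0.02, -0.41], [0, 0, 0]], [[-0.77, 0.02, -0.45], [0, 0, 0]]]}}

```text
clock: 26.75
tool_pos: [0.5633, -0.0616, 0.2173]
eef_rot: [1.0, -0.013, 0.002, 0.001]
contact_force: [4.2, -5.0, -1.6]
opening: 0.336
finger_force: 20.0
```

Request:
{"method": "step_arm", "body": {"increments": [[[-0.75, 0.02, -0.49], [0, 0, 0]], [[-0.72, 0.02, -0.52], [0, 0, 0]], [[-0.69, 0.02, -0.56], [0, 0, 0]], [[-0.67, 0.02, -0.59], [0, 0, 0]], [[-0.63, 0.02, -0.63], [0, 0, 0]], [[-0.6, 0.02, -0.66], [0, 0, 0]], [[-0.57, 0.02, -0.69], [0, 0, 0]], [[-0.53, 0.02, -0.72], [0, 0, 0]], [[-0.49, 0.02, -0.74], [0, 0, 0]], [[-0.46, 0.02, -0.77], [0, 0, 0]]]}}

```text
clock: 27.75
tool_pos: [0.5027, -0.0592, 0.1535]
eef_rot: [1.0, -0.013, 0.002, 0.001]
contact_force: [4.8, -2.8, -0.6]
opening: 0.337
finger_force: 20.0
```

Request:
{"method": "step_arm", "body": {"increments": [[[-0.42, 0.01, -0.79], [0, 0, 0]], [[-0.37, 0.01, -0.81], [0, 0, 0]], [[-0.33, 0, -0.83], [0, 0, 0]], [[-0.29, 0, -0.84], [0, 0, 0]], [[-0.25, 0, -0.86], [0, 0, 0]], [[-0.2, 0, -0.87], [0, 0, 0]], [[-0.16, 0, -0.8], [0, 0, 0]], [[-0.11, 0, -0.5], [0, 0, 0]], [[-0.07, 0, -0.4], [0, 0, 0]], [[-0.02, 0, -0.3], [0, 0, 0]]]}}

```text
clock: 28.75
tool_pos: [0.4816, -0.0585, 0.0835]
eef_rot: [1.0, -0.012, 0.003, 0.0]
contact_force: [5.8, -1.2, 1.7]
opening: 0.34
finger_force: 20.0
```

Request:
{"method": "step_arm", "body": {"increments": [[[0, 0, -0.3], [0, 0, 0]], [[0, 0, -0.3], [0, 0, 0]], [[0, 0, -0.3], [0, 0, 0]], [[0, 0, -0.2], [0, 0, 0]], [[0, 0, 0], [0, 0, 0]], [[0, 0, 0], [0, 0, 0]], [[0, 0, 0], [0, 0, 0]], [[0, 0, 0], [0, 0, 0]], [[0, 0, 0], [0, 0, 0]], [[0, 0, 0], [0, 0, 0]]]}}

```text
clock: 29.75
tool_pos: [0.481, -0.0584, 0.0724]
eef_rot: [1.0, -0.012, 0.002, 0.0]
contact_force: [4.5, -1.7, -1.5]
opening: 0.333
finger_force: 20.0
```

Request:
{"method": "step_arm", "body": {"increments": [[[0, 0, -0.15], [0, 0, 0]], [[0, 0, -0.15], [0, 0, 0]], [[0, 0, -0.1], [0, 0, 0]], [[0, 0, -0.1], [0, 0, 0]], [[0, 0, 0], [0, 0, 0]], [[0, 0, 0], [0, 0, 0]], [[0, 0, 0], [0, 0, 0]], [[0, 0, 0], [0, 0, 0]], [[0, 0, 0], [0, 0, 0]], [[0, 0, 0], [0, 0, 0]]]}}

```text
clock: 30.75
tool_pos: [0.481, -0.0584, 0.0684]
eef_rot: [1.0, -0.012, 0.003, 0.0]
contact_force: [3.8, -1.3, 10.1]
opening: 0.337
finger_force: 20.0
```

On the stop (10 N upward). Release and retreat.

Request:
{"method": "step_arm", "body": {"increments": [[[0, 0, 0], [0, 0, 0]], [[0, 0, 0], [0, 0, 0]], [[0, 0, 0], [0, 0, 0]], [[0, 0, 0], [0, 0, 0]], [[0, 0, 0], [0, 0, 0]], [[0, 0, 0], [0, 0, 0]], [[0, 0, 0], [0, 0, 0]], [[0, 0, 0], [0, 0, 0]], [[0, 0, 0], [0, 0, 0]], [[0, 0, 0], [0, 0, 0]]], "fingers": 1}}

```text
clock: 31.75
tool_pos: [0.4784, -0.0584, 0.0671]
eef_rot: [1.0, -0.012, -0.0, 0.0]
contact_force: [-0.5, -0.4, -0.6]
opening: 1.005
finger_force: 0.0
```

Request:
{"method": "step_arm", "body": {"increments": [[[0, 0, 1], [0, 0, 0]], [[0, 0, 2], [0, 0, 0]], [[0, 0, 2], [0, 0, 0]], [[0, 0, 2], [0, 0, 0]], [[0, 0, 2], [0, 0, 0]], [[0, 0, 2], [0, 0, 0]], [[0, 0, 2], [0, 0, 0]], [[0, 0, 2], [0, 0, 0]], [[0, 0, 1], [0, 0, 0]], [[0, 0, 0], [0, 0, 0]]]}}

```text
clock: 32.75
tool_pos: [0.4791, -0.0585, 0.2285]
eef_rot: [1.0, -0.012, 0.001, 0.0]
contact_force: [0.5, -0.6, 0.2]
opening: 1.001
finger_force: 0.0
```

```bash
timeout 60 python3 - <<'E'
from h import *
np.set_printoptions(precision=4,suppress=True)
p,d=cam('side'); s=r.get_state(); print(s['clock'],s['tool_pos'],s['contact_force'],s['opening'])
P,ok,p=cloud('side'); h=cv2.cvtColor(p,cv2.COLOR_RGB2HSV)
m=ok&(abs(P[...,0]-.48)<.04)&(abs(P[...,1]+.06)<.04)&(P[...,2]>.08)&((h[...,0]<5)|(h[...,0]>174))&(h[...,1]>180)
Q=P[m];print('knob',len(Q),Q.min(0),Q.max(0))
m=ok&(abs(P[...,0]-.564)<.06)&(abs(P[...,1]+.06)<.06)&(P[...,2]>.03)&(P[...,2]<.08)&(h[...,0]>100)&(h[...,0]<125)&(h[...,1]>110)
Q=P[m];print('jar',len(Q),np.percentile(Q,[1,50,99],axis=0))
E
```

```text
32.8 [ 0.4784 -0.0583  0.2275] [-1.0094  0.3528 -0.8823] 0.9977946308132183
knob 159 [ 0.4683 -0.0706  0.1019] [ 0.4894 -0.0409  0.1276]
jar 138 [[ 0.5519 -0.0446  0.0306]
 [ 0.5673 -0.0378  0.0488]
 [ 0.5828 -0.034   0.0678]]
```

Knob centre is at z 0.1148 (guard about 0 rad) and the jar is in place with the robot clear. Handing in.

```bash
timeout 60 python3 -c "
from plant import r
print(r.finish_job())"
```

```text
the job is handed in; nothing more can be done
None
```

I handed the job in at about 33 s: the blue jar stands upright in the mixer's nest, the guard is fully closed over it, and the arm is clear; the hand-in returned no verdict.

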